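# Index the sample arm one hole towards the microscope

## Task

Bring the wood sample one station nearer the microscope: put a fingertip through the pull ring on the sample arm and lift the spring pin out of its hole, swing the arm to the very next hole on the microscope's side, then let the ring down so that the pin springs fully home there and take the finger out of the ring. Only hook the ring from beneath, do not pinch or strain it; do not swing the arm the other way or beyond that next hole. Leave the block, jar and wood slice on the bench where they are.

Things in the scene. Friction and masses are not known exactly. Their poses are not given: they have to be found in the camera images.
- stage: Fixed grey index stage on the bench. Origin on the bench under the vertical pivot; its -x axis points from the pivot (across in front of the robot, roughly to the robot's right) to the middle hole, z up. An arc-shaped plate, 165 to 215 mm from the pivot, top 30 mm above the bench, has five 13 mm brass-rimmed holes at radius 190 mm, 24 degrees (0.419 rad, about 79 mm) apart.
- swing_arm (a joint): Angle of the aluminium arm (34 mm wide, with a fixed 84 mm wood slice on it, top 61 mm above the bench) about the pivot: 0 (start) when its pin is in the middle hole, positive anticlockwise seen from above (ring end moves towards the stage's -y), next holes at +0.419 and -0.419. Range +-0.95. Light drag, stays where left; about +-0.01 of play in a hole.
- pin (a joint): Height of the spring pin above its seated position (m): 0 fully home, 0.014 the round tip stands on the plate's top, 0.034 the stop. It must be raised 15 mm or more for the arm to swing free; about 20 mm is comfortable. The spring pushes it down with about 6 N at 0 and 8 N at 0.020. Released within about 4 mm of a hole the round tip centres itself.
- pivot (a point): Point on the arm's vertical pivot axis, 46 mm above the bench. Fixed.
- ring_center (a point): Centre of the pull ring: polished slippery steel, 54 mm inside diameter, round bar 7 mm thick, rigid on the pin at the arm's end, rising and swinging with it. Its plane leans 30 degrees from upright, top nearer the pivot, and is otherwise square across the arm. Centre 116 mm above the bench when home, 175 mm from the pivot axis. Axes: x along the arm towards the pivot, z up.
- ring_top (a point): Mid-point of the ring's top bar (centre of the 7 mm bar), 143 mm above the bench when home, 160 mm from the pivot axis; to be hooked from beneath. A finger pointing down and towards the pivot, 30 to 45 degrees from vertical and in line with the arm, passes through the ring and can go 25 mm past its centre before meeting anything.
- microscope: Fixed white-and-black digital microscope, base 130 x 100 mm, about 215 mm tall, on one side of the stage (about 175 mm beside the pivot, either nearer the robot or further from it): the arm is to go to the hole on its side. Origin under the centre of its base.
- sample_box: Fixed open wooden box, 120 x 100 x 50 mm, with wood samples, on the other side of the stage. Origin under its centre. Not to be used.
- block: Loose wooden block 70 x 45 x 25 mm, a bystander. Origin under its centre.
- jar: Loose amber glass jar, 52 mm across, 75 mm tall, a bystander. Origin under its centre.
- slice: Loose round wood slice, 64 mm across, 14 mm thick, lying flat, a bystander. Origin under its centre.
Things that resemble listed ones, but are neither listed nor needed, are in the scene too. Several things look just like the microscope: the one meant starts farthest to the robot's left.

How it is judged (in metres and radians):
On the way, in this order (a step that is already met when the one before it is completed fails the run):
1. the ring has lifted the pin clear of its hole while the arm is still there (value of joint pin above 0.0145 m and value of joint swing_arm between -0.15 and 0.15 rad), for 0.1 s.
2. with the pin up, the arm has swung more than half-way to the next hole on the microscope's side (value of joint pin above 0.01 m and ((y of microscope in the frame of stage below 0 m and value of joint swing_arm between 0.22 and 0.6 rad) or (y of microscope in the frame of stage above 0 m and value of joint swing_arm between -0.6 and -0.22 rad))), for 0.1 s.
At the end, for the whole second after the job is handed in: The pin is home (within 3 mm) in the next hole on the microscope's side (arm within 0.04 rad of 0.419 on that side), the arm is at rest, and block, jar and wood slice stand within 30 mm of where they were (value of joint pin below 0.003 m and ((y of microscope in the frame of stage below 0 m and value of joint swing_arm between 0.3789 and 0.4589 rad) or (y of microscope in the frame of stage above 0 m and value of joint swing_arm between -0.4589 and -0.3789 rad)) and velocity of joint swing_arm between -0.05 and 0.05 rad/s and distance of each of block, jar, slice from where it was at the start of the episode below 0.03 m); the robot touches nothing.
It fails at once if the arm swings more than 0.2 rad away from the microscope ((y of microscope in the frame of stage below 0 m and value of joint swing_arm below -0.2 rad) or (y of microscope in the frame of stage above 0 m and value of joint swing_arm above 0.2 rad)).
It fails at once if the arm swings beyond the next hole (more than 0.62 rad) ((y of microscope in the frame of stage below 0 m and value of joint swing_arm above 0.62 rad) or (y of microscope in the frame of stage above 0 m and value of joint swing_arm below -0.62 rad)).
It fails at once if the ring is pinched or strained (fingers on it with more than 35 N) (contact force between the fingers and pin above 35 N).
It fails at once if the block, jar or wood slice is pushed more than 30 mm or lifted (distance of any of block, jar, slice from where it was at the start of the episode above 0.03 m or height (world z) of any of block, jar, slice above 0.02 m).
It also fails if it takes over 45 s, if anything falls off the work surface, if the arm or the gripper's body presses on something with over 40 N, if the wrist force passes 120 N, or if a joint passes its speed limit or range.

## Robot

A 6-joint arm with a two-finger parallel gripper is mounted at the origin on the work surface. World frame = base frame: x ahead of the robot, y to its left, z up, the work surface at z = 0. Lengths are in m, angles in degrees, forces in N, time in s.
With the tool pointing down it reaches from about 0.35 to 0.875 m from the base axis. Payload 4.2 kg.
Tool frame: the origin (TCP) lies midway between the tips of the shut fingers; the grasp point (between the pads) lies 19 mm behind it; z points along the fingers, y is the direction in which the jaws open and shut (so a half turn about z gives the same grasp; the last joint's range is limited). The gripper opens to 87 mm and grips with 3 to 60 N. Pads are 19 mm wide; open, the fingers measure 117 mm over their backs; the gripper's body (75 mm by 190 mm) begins 51 mm behind the grasp point.
Start: joints at [-55.027, 22.042, 0.453, 0, -68.411, -14.817], TCP at [0.215, -0.587, 0.223] pointing down, gripper open.
Joint ranges: [-179.83, 179.83], [-69.29, 118.12], [-61.27, 80.66], [-181.25, 117.63], [-171.15, -9.14], [-177.46, 177.46]. Speed limits (degrees/s): [159.86, 159.86, 180, 180, 180, 180].

## Interface

Orientations are given as a 3x3 rotation matrix whose columns are the frame's x, y, z axes.
In Python, from station import r gives the robot as it stands.
- The arm moves only by the tool carry_out, never from a script. Its argument "steps" is a list of rows, each a list of 2 entries, a list of its own where there are three numbers: the shift along the tool's x, y, z in cm, then the turn about the tool's z in degrees. In form: [[[x, y, z], twist], ...]. A call has 1 to 20 rows; each row is the pose to reach, as a shift and turn from the pose measured when the call began, along the tool's axes at that moment; what a row does not reach only later rows make up. A row lasts 1/10 s, in which the tool goes at most 50 mm and 8.59 degrees, less where a joint would pass 70% of its speed; a pose out of reach is approached as far as the arm can. A call with a gripper value outside its range is refused whole. "gripper" is the gripper's target within -1 to 1 (fully open at 1, half-way at 0, shut at -1), set as the call begins (left out, the last holds). The fingers move at their own pace and stop on an object; the grip force is fixed at half the most. Time passes only in rows, so rows that repeat a pose let the fingers close. It gives the time, the measured TCP pose, the force and the opening at its end, in the units of the state.
- r.sense(): the state, without advancing time (a new reading comes with each control period).
- r.capture(name): name is "scene" or "top"; returns the picture (400x640x3 uint8, red, green, blue); there is no depth.
- r.calibration(name): a dict with "camera_matrix" (3x3 intrinsics, pixels), "D" ([k1, k2, p1, p2, k3] as OpenCV has them; the pictures are not rectified), "world_from_camera" (4x4, takes a point from camera to world coordinates). Camera axes: x right, y up, looking along -z (the intrinsics and any distortion apply to the point x, -y, -z); pixel columns grow to the right and rows downward; lengths in m; the calibration is good to about 2 mm. A picture is of the moment at which its call begins. calibration takes no time and is no camera call.
- r.finish_job(): hands the job in, once; it reports no verdict.
Trained networks look in the newest picture that a camera, given by its name, has taken for a name from the list of things; names that differ only in an ending like _2 or _b are one class to them, and where a whole thing is asked for, a point or a joint stands for the part that bears it (a point fixed in the world has none). Each returns a list of dicts, best first, with "confidence" (0 to 1); they miss things now and then, are a little off and sometimes report something else, mostly with a low value. They report only what shows in the picture. A call takes as long as a camera call. They do not tell look-alikes from the thing itself.
- r.cut_out(camera, target): "pixels" (400x640 bool, what is visible of it).
- r.place_of(camera, target): "centre" ([x, y, z] in m, in world coordinates, good to about 4 mm: a listed point, or the origin of a listed thing).
The state is a dict: "time_s": time; "joints": joint angles; "joint_velocities": joint speeds; "effort": joint torques, N m; "tcp_pos": TCP position; "ee_rot": TCP orientation; "wrist_force": force on the tool from outside, world axes, zero at the start; "moment": the same for the moment, N m; "gripper_width": opening from 0.0 (shut) to 1.0 (fully open).
Only numpy, scipy, OpenCV 4.12 (cv2) and the standard library are available. Lean on these libraries where they do the work, as an engineer would, in place of code of your own. Each camera call takes 0.05 s, during which the arm holds its last target. There are 200 camera calls.

## Working session

There is one attempt and no reset: what is moved stays moved. The work goes in short steps, Python scripts to look and compute and a tool call to move; the robot and the scene stay as the last step left them, time stands still between calls to the robot, and variables do not carry over. Pictures are saved under pics/ and viewed, about 8 in all and at most 12, crops included, and the job is handed in when it is done.

Besides the shell and the picture viewer there is one more tool, called after "Request:" as name(argument=value, ...), one argument or row to a line, values as JSON. carry_out: Moves the arm, as the interface text tells. Its arguments: {"type":"object","properties":{"steps":{"type":"array","items":{"type":"array"}},"gripper":{"type":"number"}},"required":["steps"]}

```bash
mkdir -p pics; python3 - <<'E'
from station import r
import cv2,numpy as np
for c in ("scene","top"):
    im=r.capture(c); cv2.imwrite(f"pics/{c}0.png",im[:,:,::-1])
    for t in ("stage","pivot","ring_center","ring_top","microscope","block","jar","slice"):
        print(c,t,[(np.round(d["centre"],3).tolist(),round(d["confidence"],2)) for d in r.place_of(c,t)][:5])
    print(np.round(r.calibration(c)["world_from_camera"],3).tolist())
print({k:np.round(v,3).tolist() for k,v in r.sense().items()})
E
```

```text
scene stage [([0.537, 0.059, -0.003], 0.73)]
scene pivot [([0.541, 0.056, 0.045], 0.83), ([0.37, 0.141, -0.001], 0.43), ([0.551, -0.117, 0.117], 0.35)]
scene ring_center [([0.55, -0.116, 0.115], 0.69)]
scene ring_top []
scene microscope [([0.369, 0.14, -0.001], 0.91), ([0.305, -0.203, 0.0], 0.68)]
scene block [([0.704, -0.231, -0.003], 0.71)]
scene jar [([0.595, -0.263, -0.0], 0.98)]
scene slice [([0.472, -0.264, 0.0], 0.91)]
[[0.407, -0.69, 0.598, 1.052], [0.913, 0.297, -0.278, -0.2], [0.014, 0.659, 0.752, 0.771], [0.0, 0.0, 0.0, 1.0]]
top stage [([0.538, 0.058, 0.005], 0.71), ([0.698, -0.228, -0.002], 0.58)]
top pivot [([0.541, 0.067, 0.05], 0.91)]
top ring_center [([0.55, -0.116, 0.118], 0.77)]
top ring_top [([0.548, -0.098, 0.141], 0.53)]
top microscope [([0.368, 0.144, 0.004], 0.89), ([0.305, -0.199, 0.001], 0.61)]
top block [([0.696, -0.231, -0.003], 0.94)]
top jar [([0.592, -0.268, 0.002], 0.7)]
top slice [([0.469, -0.264, 0.001], 0.7)]
[[0.02, 0.99, -0.14, 0.413], [-1.0, 0.019, -0.009, 0.032], [-0.006, 0.14, 0.99, 1.115], [0.0, 0.0, 0.0, 1.0]]
{'time_s': 0.9, 'joints': [-55.028, 22.041, 0.453, -0.001, -68.412, -14.818], 'joint_velocities': [0.022, -0.019, -0.033, -0.053, 0.028, -0.064], 'effort': [-0.0, -39.046, 18.762, 4.224, 0.015, 0.0], 'tcp_pos': [0.215, -0.587, 0.223], 'ee_rot': [[-0.939, -0.345, 0.0], [-0.345, 0.939, 0.0], [-0.0, 0.0, -1.0]], 'wrist_force': [-0.168, 0.611, 0.154], 'moment': [-0.116, -0.023, 0.009], 'gripper_width': 1.001}
```

View picture.

View pics/scene0.png

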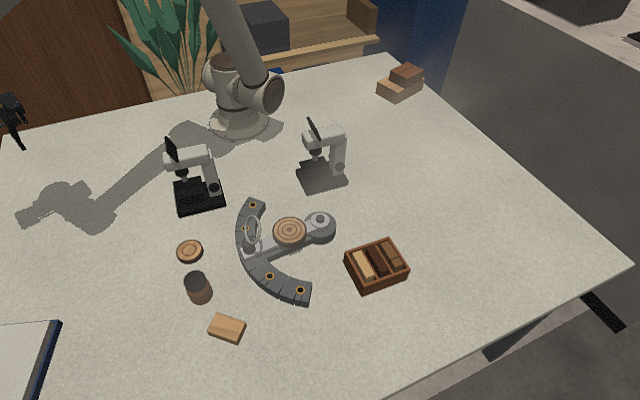

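View pics/top0.png

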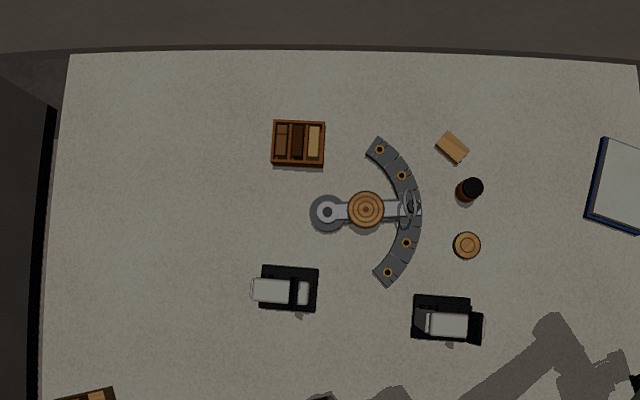

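The lookalikes are the microscope at scene px (320,155), world (0.37, 0.14), and the one at (193,180), world (0.305, -0.20). The one farthest left is (320,155). Both pictures show it nearer the robot than the pivot, so stage y is above 0 and the target is -0.419, with the ring swinging towards the robot. I'll confirm that in a crop while making the first free-space move. Rows can't tilt the tool directly, so I'll also see what poses near the reach limit do.

```bash
python3 - <<'E'
import cv2
im=cv2.imread("pics/scene0.png")[105:315,150:420]
cv2.imwrite("pics/crop1.png",cv2.resize(im,None,fx=2.8,fy=2.8,interpolation=cv2.INTER_CUBIC))
E
```

```text
(no output)
```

View pics/crop1.png

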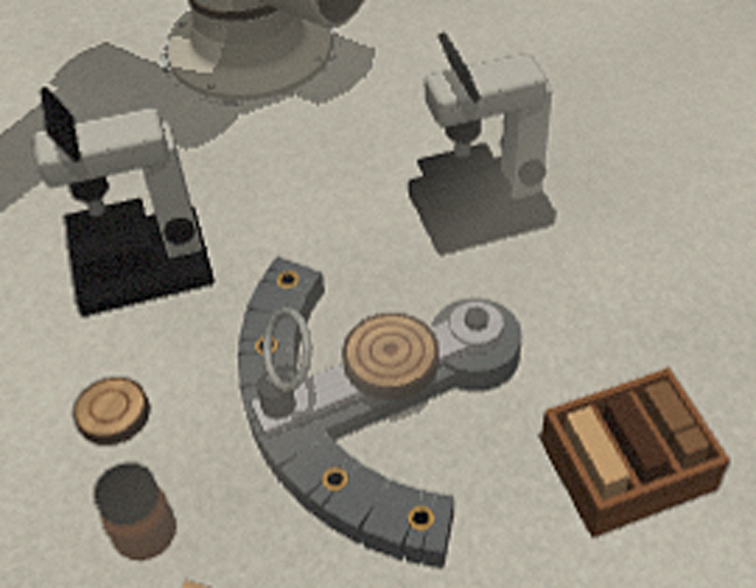

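Request:
carry_out(
  steps=[
    [[14.4,23.1,-7.7],20],
    [[14.4,23.1,-7.7],20],
    [[14.4,23.1,-7.7],20],
    [[14.4,23.1,-7.7],20],
    [[14.4,23.1,-7.7],20],
    [[14.4,23.1,-7.7],20],
    [[14.4,23.1,-7.7],20],
  ],
  gripper=-1,
)

```text
time_s: 1.6
tcp_pos: [-0.0016, -0.4178, 0.3019]
ee_rot: [[-1.0, -0.0, 0.001], [-0.0, 1.0, -0.005], [-0.001, -0.005, -1.0]]
wrist_force: [0.4, 0.2, 0.0]
gripper_width: 0.447
```

The crop shows the meant microscope (crop px 485,150) on the robot's side of the stage, the ring at (287,348), and the target hole at (265,345), just behind the ring. Next I'll test a pose inside the inner reach limit.

Request:
carry_out(
  steps=[
    [[0,5,0],0],
    [[0,10,0],0],
    [[0,15,0],0],
    [[0,20,0],0],
    [[0,20,0],0],
  ],
)

```text
time_s: 2.1
tcp_pos: [-0.0019, -0.214, 0.3022]
ee_rot: [[-1.0, -0.012, 0.013], [-0.013, 1.0, -0.014], [-0.013, -0.014, -1.0]]
wrist_force: [0.5, -1.2, 0.3]
gripper_width: 0.032
```

```bash
python3 -c "
from station import r
s=r.sense();print(s['joints'],s['tcp_pos'],s['effort'])"
```

```text
[-4.20325416e+01 -3.01451957e+01 -3.56914035e+01  8.27874366e-02
 -8.33870476e+01 -4.72621825e+01] [-0.00191709 -0.21400601  0.30215533] [ 1.25048473  3.50894451 19.14693654  4.20005366 -0.34146921 -0.45775881]
```

No tilt there, since that pose is still reachable. I'll go round to the left side and use the outer reach limit instead, where an outward tilt points the finger to +y, towards the pivot.

Request:
carry_out(
  steps=[
    [[-5,2,-2],-8],
    [[-10,4,-4],-16],
    [[-15,6,-6],-24],
    [[-20,8,-8],-32],
    [[-25,10,-10],-40],
    [[-30,12,-10],-48],
    [[-35,14,-10],-56],
    [[-40,16,-10],-64],
    [[-42,20,-10],-72],
    [[-43,25,-10],-80],
    [[-44,30,-10],-88],
    [[-44,35,-10],-90],
    [[-44,40,-10],-90],
    [[-43,45,-10],-90],
    [[-41,50,-10],-90],
    [[-39,55,-10],-90],
    [[-37,60,-10],-90],
    [[-35,65,-10],-90],
    [[-33,70,-10],-90],
    [[-33,70,-10],-90],
  ],
)

```text
time_s: 4.1
tcp_pos: [0.3285, 0.4648, 0.3966]
ee_rot: [[0.013, -1.0, 0.013], [-1.0, -0.013, -0.014], [0.014, -0.013, -1.0]]
wrist_force: [1.1, -0.4, -0.0]
gripper_width: 0.004
```

```bash
python3 -c "
from station import r
s=r.sense();print(s['joints'],s['tcp_pos'],s['ee_rot'])"
```

```text
[ 71.58743887  12.87132676  11.3789292    0.94964912 -89.04130464
 -70.86350955] [0.32846777 0.46475419 0.39656111] [[ 0.01289812 -0.99983511  0.01278209]
 [-0.99981551 -0.01307772 -0.01406868]
 [ 0.01423352 -0.01259827 -0.99981933]]
```

Request:
carry_out(
  steps=[
    [[-3,4,0],-8],
    [[-6,8,0],-16],
    [[-9,12,0],-24],
    [[-12,16,0],-32],
    [[-15,20,0],-40],
    [[-18,25,0],-48],
    [[-21,29,0],-56],
    [[-24,33,0],-64],
    [[-28,33,0],-72],
    [[-32,33,0],-80],
    [[-36,33,0],-88],
    [[-40,33,0],-90],
    [[-44,33,0],-90],
    [[-48,33,0],-90],
    [[-52,33,0],-90],
    [[-56,33,0],-90],
  ],
)

```text
time_s: 5.7
tcp_pos: [-0.0066, 0.8805, 0.3353]
ee_rot: [[1.0, 0.013, 0.015], [0.013, -1.0, 0.025], [0.015, -0.025, -1.0]]
wrist_force: [0.6, -0.8, 1.4]
gripper_width: 0.002
```

```bash
python3 -c "
from station import r
s=r.sense();print(s['joints'],s['tcp_pos'],s['ee_rot'])"
```

```text
[ 101.27972269   56.93196282   80.6565977     1.20297454 -112.49502326
  -10.07726005] [-0.00663681  0.88046328  0.33527365] [[ 0.9998063   0.01292742  0.01484089]
 [ 0.01255744 -0.99961459  0.02475829]
 [ 0.01515523 -0.02456713 -0.9995833 ]]
```

Request:
carry_out(
  steps=[
    [[0,-60,-10],0],
    [[0,-60,-10],0],
    [[0,-60,-10],0],
    [[0,-60,-10],0],
    [[0,-60,-10],0],
    [[0,-60,-10],0],
  ],
)

```text
time_s: 6.3
tcp_pos: [-0.0077, 0.9214, 0.2781]
ee_rot: [[1.0, 0.013, 0.017], [0.012, -0.998, 0.062], [0.017, -0.062, -0.998]]
wrist_force: [0.9, -0.7, 0.1]
gripper_width: 0.003
```

```bash
python3 -c "
from station import r
s=r.sense();print(s['joints'],s['tcp_pos'],s['ee_rot'])"
```

```text
[ 101.00593924   60.77655118   80.61341614    1.68538719 -106.50643763
   -9.73752282] [-0.00767726  0.92141962  0.27812488] [[ 0.99977112  0.0134756   0.01661662]
 [ 0.01241651 -0.99798204  0.06227106]
 [ 0.01742223 -0.06205049 -0.99792094]]
```

Request:
carry_out(
  steps=[
    [[0,-80,-80],0],
    [[0,-80,-80],0],
    [[0,-80,-80],0],
    [[0,-80,-80],0],
    [[0,-80,-80],0],
    [[0,-80,-80],0],
    [[0,-80,-80],0],
    [[0,-80,-80],0],
    [[0,-80,-80],0],
    [[0,-80,-80],0],
  ],
)

```text
time_s: 7.3
tcp_pos: [-0.0109, 0.8672, 0.3968]
ee_rot: [[1.0, 0.014, 0.019], [0.012, -0.995, 0.098], [0.02, -0.098, -0.995]]
wrist_force: [-1.2, -0.5, -0.4]
gripper_width: 0.005
```

```bash
python3 -c "
from station import r
s=r.sense();print(s['joints'],s['tcp_pos'],s['ee_rot'])"
```

```text
[ 102.125364     53.01737002   80.61365437    2.39697593 -112.29738699
  -10.36121426] [-0.01088423  0.86721799  0.39681305] [[ 0.99973017  0.01403129  0.01851263]
 [ 0.0121507  -0.99510706  0.09805254]
 [ 0.01979786 -0.09780114 -0.99500904]]
```

Each push against the reach limit tilts the tool about 2° towards +y, and the tilt persists. I'll repeat it in short calls.

Request:
carry_out(
  steps=[
    [[0,-80,-60],0],
    [[0,-80,-60],0],
    [[0,-80,-60],0],
  ],
)

```text
time_s: 7.6
tcp_pos: [-0.012, 0.8641, 0.42]
ee_rot: [[1.0, 0.015, 0.02], [0.012, -0.991, 0.135], [0.022, -0.135, -0.991]]
wrist_force: [-0.3, -1.0, 0.6]
gripper_width: 0.005
```

Request:
carry_out(
  steps=[
    [[0,-80,-60],0],
    [[0,-80,-60],0],
    [[0,-80,-60],0],
  ],
)

```text
time_s: 7.9
tcp_pos: [-0.0131, 0.8597, 0.4444]
ee_rot: [[1.0, 0.016, 0.022], [0.012, -0.985, 0.172], [0.025, -0.172, -0.985]]
wrist_force: [-1.0, 0.0, 0.3]
gripper_width: 0.008
```

Request:
carry_out(
  steps=[
    [[0,-80,-60],0],
    [[0,-80,-60],0],
    [[0,-80,-60],0],
  ],
)

```text
time_s: 8.2
tcp_pos: [-0.0144, 0.854, 0.4697]
ee_rot: [[1.0, 0.016, 0.024], [0.011, -0.978, 0.209], [0.027, -0.209, -0.978]]
wrist_force: [0.4, -0.2, -0.9]
gripper_width: 0.004
```

Request:
carry_out(
  steps=[
    [[0,-80,-60],0],
    [[0,-80,-60],0],
    [[0,-80,-60],0],
  ],
)

```text
time_s: 8.5
tcp_pos: [-0.0158, 0.8468, 0.4957]
ee_rot: [[1.0, 0.017, 0.026], [0.01, -0.969, 0.246], [0.029, -0.245, -0.969]]
wrist_force: [0.3, 0.5, -0.5]
gripper_width: 0.008
```

```bash
python3 -c "
from station import r
s=r.sense();print(s['joints'],s['tcp_pos'],s['ee_rot'])"
```

```text
[ 103.65580679   46.88774125   80.62498537    5.07108122 -110.15858911
  -10.53630996] [-0.01577342  0.84684827  0.49571776] [[ 0.99952158  0.01723185  0.02568415]
 [ 0.01039554 -0.9692775   0.24575   ]
 [ 0.02912979 -0.24536543 -0.96899291]]
```

Request:
carry_out(
  steps=[
    [[0,-80,-40],0],
    [[0,-80,-40],0],
  ],
)

```text
time_s: 8.7
tcp_pos: [-0.0166, 0.8546, 0.5037]
ee_rot: [[0.999, 0.018, 0.027], [0.01, -0.959, 0.283], [0.031, -0.283, -0.959]]
wrist_force: [-0.3, 0.7, -0.3]
gripper_width: 0.008
```

Request:
carry_out(
  steps=[
    [[0,-80,-40],0],
    [[0,-80,-40],0],
  ],
)

```text
time_s: 8.9
tcp_pos: [-0.0176, 0.8605, 0.5136]
ee_rot: [[0.999, 0.019, 0.029], [0.009, -0.948, 0.32], [0.034, -0.319, -0.947]]
wrist_force: [-0.2, 0.1, 0.4]
gripper_width: 0.007
```

Request:
carry_out(
  steps=[
    [[0,-80,-40],0],
    [[0,-80,-40],0],
  ],
)

```text
time_s: 9.1
tcp_pos: [-0.0186, 0.8639, 0.5271]
ee_rot: [[0.999, 0.02, 0.031], [0.008, -0.934, 0.356], [0.036, -0.356, -0.934]]
wrist_force: [-0.1, -0.9, -0.2]
gripper_width: 0.006
```

Request:
carry_out(
  steps=[
    [[0,-80,-40],0],
    [[0,-80,-40],0],
  ],
)

```text
time_s: 9.3
tcp_pos: [-0.0198, 0.8657, 0.5427]
ee_rot: [[0.999, 0.022, 0.033], [0.007, -0.919, 0.393], [0.038, -0.393, -0.919]]
wrist_force: [-0.1, 0.4, 0.1]
gripper_width: 0.006
```

Request:
carry_out(
  steps=[
    [[0,-80,-40],0],
    [[0,-80,-40],0],
  ],
)

```text
time_s: 9.5
tcp_pos: [-0.021, 0.8661, 0.5599]
ee_rot: [[0.999, 0.023, 0.034], [0.006, -0.903, 0.43], [0.041, -0.429, -0.902]]
wrist_force: [0.2, 0.1, -0.4]
gripper_width: 0.009
```

Request:
carry_out(
  steps=[
    [[0,-80,-40],0],
    [[0,-80,-40],0],
  ],
)

```text
time_s: 9.7
tcp_pos: [-0.0224, 0.8647, 0.5787]
ee_rot: [[0.999, 0.024, 0.036], [0.005, -0.885, 0.466], [0.043, -0.465, -0.884]]
wrist_force: [0.4, 0.2, 0.8]
gripper_width: 0.004
```

Request:
carry_out(
  steps=[
    [[0,-80,-40],0],
    [[0,-80,-40],0],
  ],
)

```text
time_s: 9.9
tcp_pos: [-0.0239, 0.8617, 0.5991]
ee_rot: [[0.999, 0.025, 0.037], [0.003, -0.866, 0.501], [0.045, -0.5, -0.865]]
wrist_force: [0.2, -0.2, 0.6]
gripper_width: 0.003
```

Request:
carry_out(
  steps=[
    [[0,-80,-40],0],
    [[0,-80,-40],0],
  ],
)

```text
time_s: 10.1
tcp_pos: [-0.0254, 0.8569, 0.6207]
ee_rot: [[0.999, 0.027, 0.038], [0.002, -0.845, 0.535], [0.046, -0.534, -0.844]]
wrist_force: [-0.4, -0.6, 0.9]
gripper_width: 0.001
```

Request:
carry_out(
  steps=[
    [[0,-80,-40],0],
    [[0,-80,-40],0],
  ],
)

```text
time_s: 10.3
tcp_pos: [-0.027, 0.8505, 0.6434]
ee_rot: [[0.999, 0.028, 0.039], [0.001, -0.823, 0.568], [0.048, -0.568, -0.822]]
wrist_force: [0.1, -0.4, -0.1]
gripper_width: 0.008
```

Request:
carry_out(
  steps=[
    [[0,-80,-40],0],
    [[0,-80,-40],0],
  ],
)

```text
time_s: 10.5
tcp_pos: [-0.0287, 0.8423, 0.667]
ee_rot: [[0.999, 0.03, 0.04], [-0.001, -0.799, 0.601], [0.05, -0.6, -0.798]]
wrist_force: [-0.7, -0.0, 0.0]
gripper_width: 0.007
```

```bash
python3 -c "
from station import r
s=r.sense();print(s['joints'],s['tcp_pos'],s['ee_rot'])"
```

```text
[107.2495504   38.47812616  80.62478164  12.6073209  -96.85196565
 -10.82678363] [-0.02871297  0.84233706  0.66703858] [[ 9.98748077e-01  2.95069092e-02  4.03933223e-02]
 [-6.76042067e-04 -7.99462938e-01  6.00715036e-01]
 [ 5.00182081e-02 -5.99990295e-01 -7.98442124e-01]]
```

```bash
cat > h.py <<'E'
from station import r
import numpy as np
def sh(*pts):
    s=r.sense(); R=np.array(s['ee_rot']); p=np.array(s['tcp_pos'])
    for q in pts: print(q, np.round(R.T@(np.array(q)-p)*100,1).tolist())
E
python3 -c "
from h import *
sh([.2,.67,.65],[.40,.50,.60],[.5,.3,.52],[.55,.1,.45],[.55,-.05,.35],[.546,-.176,.25])"
```

```text
[0.2, 0.67, 0.65] [22.8, 15.5, -8.1]
[0.4, 0.5, 0.6] [42.5, 32.7, -13.5]
[0.5, 0.3, 0.52] [52.1, 53.7, -18.7]
[0.55, 0.1, 0.45] [56.8, 74.1, -24.9]
[0.55, -0.05, 0.35] [56.3, 92.1, -26.0]
[0.546, -0.176, 0.25] [55.4, 108.1, -25.6]
```

Request:
carry_out(
  steps=[
    [[4.6,3.1,-1.6],0],
    [[9.1,6.2,-3.2],0],
    [[13.7,9.3,-4.9],0],
    [[18.2,12.4,-6.5],0],
    [[22.8,15.5,-8.1],0],
    [[26.8,18.9,-9.2],0],
    [[30.7,22.4,-10.3],0],
    [[34.6,25.8,-11.4],0],
    [[38.6,29.3,-12.4],0],
    [[42.5,32.7,-13.5],0],
    [[44.9,37.0,-14.5],0],
    [[47.3,41.2,-15.6],0],
    [[49.7,45.5,-16.7],0],
    [[52.1,49.7,-17.7],0],
    [[53.0,53.7,-18.7],0],
    [[54.0,58,-19.9],0],
    [[55,62,-21.2],0],
    [[56,66,-22.5],0],
    [[56.5,70,-23.7],0],
    [[56.8,74.1,-24.9],0],
  ],
)

```text
time_s: 12.5
tcp_pos: [0.5463, 0.1246, 0.4592]
ee_rot: [[0.999, 0.03, 0.041], [-0.001, -0.799, 0.601], [0.051, -0.6, -0.798]]
wrist_force: [0.5, 0.5, -0.6]
gripper_width: 0.006
```

```bash
python3 -c "
from h import *
s=r.sense();print(s['joints'],s['tcp_pos'],s['ee_rot'])
sh([.55,-.05,.35],[.546,-.176,.25])"
```

```text
[  7.53589599   9.08807577  19.76469034 -36.18819248 -91.73545492
  79.33926352] [0.54626362 0.1246098  0.45916869] [[ 9.98696148e-01  3.00566851e-02  4.12625686e-02]
 [-7.62275600e-04 -7.99422377e-01  6.00768910e-01]
 [ 5.10433425e-02 -6.00017049e-01 -7.98357137e-01]]
[0.55, -0.05, 0.35] [-0.2, 20.5, -1.8]
[0.546, -0.176, 0.25] [-1.1, 36.6, -1.4]
```

Request:
carry_out(
  steps=[
    [[-0.2,4.5,-1],0],
    [[-0.3,9,-1.4],0],
    [[-0.5,13.5,-1.4],0],
    [[-0.6,18,-1.4],0],
    [[-0.8,22.5,-1.4],0],
    [[-0.9,27,-1.4],0],
    [[-1,31.5,-1.4],0],
    [[-1.1,36.6,-1.4],0],
    [[-1.1,36.6,-1.4],0],
    [[-1.1,36.6,-1.4],0],
  ],
)

```text
time_s: 13.5
tcp_pos: [0.5454, -0.177, 0.2492]
ee_rot: [[0.999, 0.028, 0.04], [-0.002, -0.799, 0.601], [0.049, -0.601, -0.798]]
wrist_force: [0.3, 0.4, 0.9]
gripper_width: 0.005
```

```bash
python3 - <<'E'
from h import *
import cv2
P={}
for c in ("scene","top"):
    im=r.capture(c); cv2.imwrite(f"pics/{c}2.png",im[:,:,::-1])
    for t in ("pivot","ring_center","ring_top"):
        print(c,t,[(np.round(d["centre"],4).tolist(),round(d["confidence"],2)) for d in r.place_of(c,t)][:2])
a=cv2.imread("pics/scene2.png")[140:300,140:380]; 
cv2.imwrite("pics/s2.png",cv2.resize(a,None,fx=3.2,fy=3.2,interpolation=cv2.INTER_CUBIC))
s=r.sense();print(s['joints'],s['tcp_pos'],s['ee_rot'],s['wrist_force'])
E
```

```text
scene pivot [([0.5414, 0.0579, 0.0463], 0.56)]
scene ring_center [([0.5519, -0.1189, 0.1162], 0.65)]
scene ring_top [([0.5527, -0.1029, 0.1455], 0.67)]
top pivot [([0.536, 0.0642, 0.046], 0.66)]
top ring_center [([0.5516, -0.1189, 0.1149], 0.59)]
top ring_top [([0.5485, -0.0986, 0.1405], 0.79)]
[-22.24123433  24.71573312  12.61378125 -34.86144258 -90.95656665
 116.79194378] [ 0.54587982 -0.17566337  0.25124159] [[ 9.98602606e-01  3.20657900e-02  4.20073788e-02]
 [ 4.30600431e-04 -7.99793171e-01  6.00275519e-01]
 [ 5.28455234e-02 -5.99418609e-01 -7.98689352e-01]] [-0.15933851 -0.08764898  0.36914726]
```

View pics/s2.png

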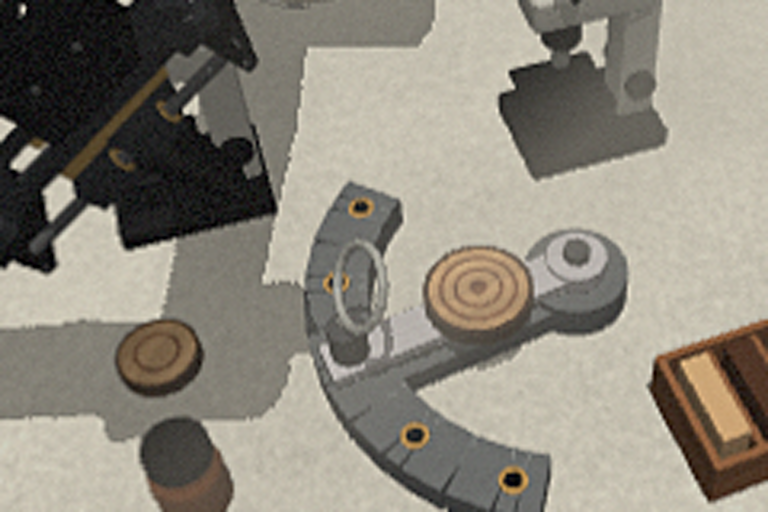

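```bash
python3 - <<'E'
from h import *
import cv2
s=r.sense();R=np.array(s['ee_rot']);p=np.array(s['tcp_pos'])
pts=np.array([p,p-R[:,2]*.07,[.551,-.117,.116],[.549,-.1015,.143]])
for c in ("scene","top"):
    k=r.calibration(c);T=np.linalg.inv(k["world_from_camera"])
    q=(T[:3,:3]@pts.T).T+T[:3,3]; q=q*[1,-1,-1]
    uv=cv2.projectPoints(q,np.zeros(3),np.zeros(3),np.array(k["camera_matrix"]),np.array(k["D"]))[0][:,0]
    print(c,uv.round(0).tolist())
    im=cv2.imread(f"pics/{c}2.png")
    im=cv2.resize(im,None,fx=3,fy=3,interpolation=cv2.INTER_CUBIC)
    for u in uv: cv2.circle(im,tuple(int(v*3+1) for v in u),4,(0,0,255),1)
    o=(uv[0]+uv[2])/2*3
    x,y=[max(0,int(v)) for v in (o[0]-190,o[1]-270)]
    cv2.imwrite(f"pics/m_{c}.png",im[y:y+540,x:x+380])
cv2.imwrite("pics/m.png",np.hstack([cv2.imread(f"pics/m_{c}.png")for c in("scene","top")]))
E
```

```text
scene [[214.0, 195.0], [184.0, 180.0], [252.0, 230.0], [257.0, 219.0]]
top [[453.0, 197.0], [485.0, 195.0], [410.0, 204.0], [405.0, 203.0]]
```

View pics/m.png

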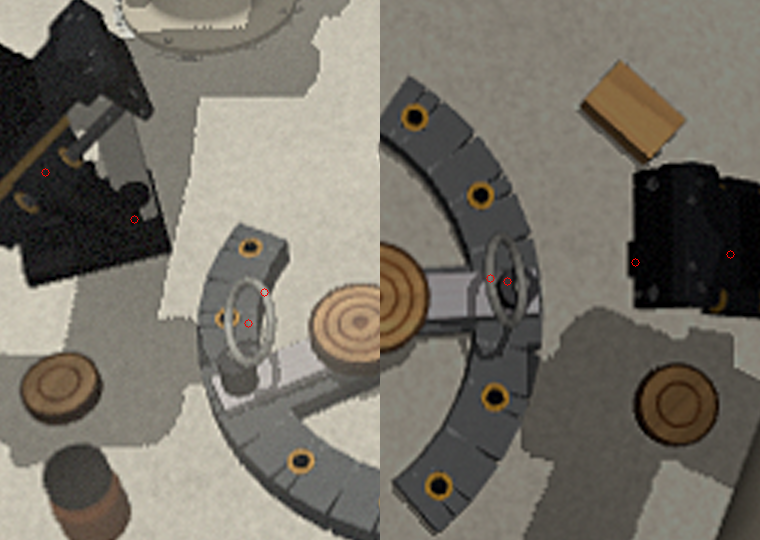

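The markers line up: ring centre at (249,323) in the scene half and (508,281) in the top half, with the fingertip just off it. Next I insert along the finger axis.

```bash
python3 -c "
from h import *
C=np.array([.551,-.1175,.116]);z=np.array(r.sense()['ee_rot'])[:,2]
sh(C-.07*z,C,C+.022*z)"
```

```text
[ 0.54805948 -0.15951929  0.17190825] [-0.2, 3.5, 7.3]
[ 0.551  -0.1175  0.116 ] [-0.2, 3.5, 14.3]
[ 0.55192416 -0.10429394  0.09842883] [-0.2, 3.5, 16.5]
```

Request:
carry_out(
  steps=[
    [[-0.2,2.5,3],0],
    [[-0.2,3.5,6],0],
    [[-0.2,3.5,7.5],0],
    [[-0.2,3.5,9],0],
    [[-0.2,3.5,10.5],0],
    [[-0.2,3.5,12],0],
    [[-0.2,3.5,13],0],
    [[-0.2,3.5,14],0],
    [[-0.2,3.5,15],0],
    [[-0.2,3.5,16],0],
    [[-0.2,3.5,16.5],0],
    [[-0.2,3.5,16.5],0],
  ],
)

```text
time_s: 15.1
tcp_pos: [0.5516, -0.1042, 0.0977]
ee_rot: [[0.999, 0.032, 0.041], [0.001, -0.8, 0.601], [0.052, -0.6, -0.798]]
wrist_force: [-0.2, -0.4, 0.8]
gripper_width: 0.004
```

```bash
python3 - <<'E'
from h import *
import cv2
o=[]
for c,(x,y) in (("scene",(185,150)),("top",(340,130))):
    im=r.capture(c)[:,:,::-1][y:y+135,x:x+130]; o.append(cv2.resize(im,None,fx=3,fy=4 if 0 else 3,interpolation=cv2.INTER_CUBIC))
cv2.imwrite("pics/ins.png",np.hstack(o))
s=r.sense();print(s['joints'].round(1),s['tcp_pos'],s['wrist_force'])
E
```

```text
[-16.3  30.7  -0.4 -38.1 -72.3 123.7] [ 0.55212845 -0.1048184   0.09851032] [ 0.22326212 -0.10023057 -0.0392441 ]
```

View pics/ins.png

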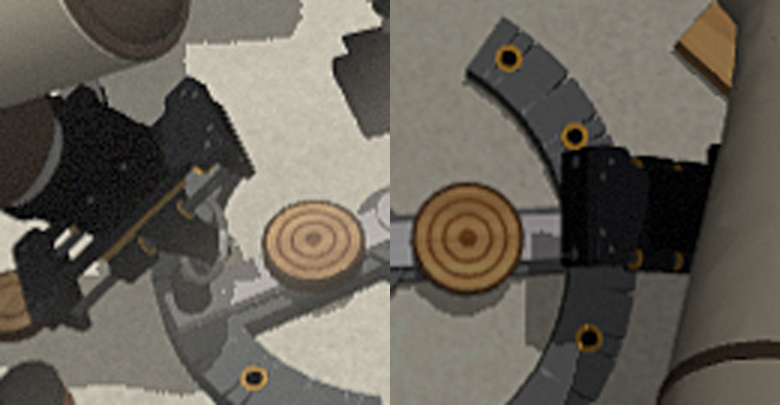

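The finger is through the ring (left half, about 195,240) and there's no force on the wrist. I'll raise it to meet the bar.

Request:
carry_out(
  steps=[
    [[0,-0.4,0],0],
    [[0,-0.8,0],0],
    [[0,-1.1,0],0],
    [[0,-1.1,0],0],
  ],
)

```text
time_s: 15.6
tcp_pos: [0.552, -0.0958, 0.1058]
ee_rot: [[0.999, 0.033, 0.043], [0.001, -0.8, 0.6], [0.054, -0.599, -0.799]]
wrist_force: [-0.3, 0.2, -0.3]
gripper_width: 0.003
```

Request:
carry_out(
  steps=[
    [[0,-0.2,-0.3],0],
    [[0,-0.4,-0.5],0],
    [[0,-0.4,-0.5],0],
  ],
)

```text
time_s: 15.9
tcp_pos: [0.5519, -0.0972, 0.1121]
ee_rot: [[0.998, 0.033, 0.044], [0.0, -0.802, 0.597], [0.055, -0.596, -0.801]]
wrist_force: [0.2, -5.4, -2.7]
gripper_width: 0.005
```

Request:
carry_out(
  steps=[
    [[0,-0.3,-0.4],0],
    [[0,-0.6,-0.8],0],
    [[0,-0.9,-1.2],0],
    [[0,-1.2,-1.6],0],
    [[0,-1.4,-1.8],0],
    [[0,-1.4,-1.8],0],
    [[0,-1.4,-1.8],0],
  ],
)

```text
time_s: 16.6
tcp_pos: [0.5506, -0.0997, 0.1331]
ee_rot: [[0.998, 0.031, 0.045], [-0.002, -0.805, 0.593], [0.055, -0.592, -0.804]]
wrist_force: [1.3, -8.8, -8.6]
gripper_width: 0.005
```

```bash
python3 - <<'E'
from h import *
import cv2
for c in ("scene","top"):
    im=r.capture(c); cv2.imwrite(f"pics/{c}4.png",im[:,:,::-1])
    for t in ("ring_center","ring_top"):
        print(c,t,[(np.round(d["centre"],4).tolist(),round(d["confidence"],2)) for d in r.place_of(c,t)][:2])
s=r.sense();print(s['joints'].round(1),s['tcp_pos'],s['wrist_force'])
E
```

```text
scene ring_center [([0.5507, -0.1159, 0.1322], 0.72), ([0.5358, 0.0595, -0.0009], 0.54)]
scene ring_top [([0.5504, -0.1035, 0.1604], 0.66), ([0.3689, 0.1411, -0.0033], 0.43)]
top ring_center []
top ring_top []
[-15.6  27.8   0.2 -37.3 -74.4 120.7] [ 0.55060528 -0.09973583  0.13297686] [ 0.75303195 -9.02397499 -7.87480103]
```

The pin is up about 17–20 mm and the wrist sees 12 N. I'll work out the swing rows.

```bash
python3 -c "
from h import *
s=r.sense();p=np.array(s['tcp_pos']);R=np.array(s['ee_rot']);P=np.array([.540,.061])
for i in range(1,13):
    t=-.41*i/12;c,n=np.cos(t),np.sin(t)
    q=np.r_[P+np.array([[c,-n],[n,c]])@(p[:2]-P),p[2]+min(.003,.001*i)]
    print((R.T@(q-p)*100).round(2).tolist(), round(16*i/12,1))"
```

```text
[-0.54, -0.05, -0.12] 1.3
[-1.09, -0.12, -0.23] 2.7
[-1.63, -0.21, -0.33] 4.0
[-2.18, -0.25, -0.34] 5.3
[-2.73, -0.31, -0.33] 6.7
[-3.27, -0.38, -0.32] 8.0
[-3.82, -0.46, -0.29] 9.3
[-4.36, -0.56, -0.25] 10.7
[-4.89, -0.68, -0.21] 12.0
[-5.42, -0.81, -0.15] 13.3
[-5.95, -0.95, -0.08] 14.7
[-6.47, -1.11, 0.01] 16.0
```

Request:
carry_out(
  steps=[
    [[0,-0.2,-0.3],0],
    [[-0.5,-0.2,-0.3],1],
    [[-1.1,-0.25,-0.4],3],
    [[-1.6,-0.3,-0.45],4],
    [[-2.2,-0.35,-0.45],5],
    [[-2.7,-0.4,-0.45],7],
    [[-3.3,-0.5,-0.45],8],
    [[-3.8,-0.6,-0.45],9],
    [[-4.4,-0.7,-0.4],11],
    [[-4.4,-0.7,-0.4],11],
  ],
)

```text
time_s: 17.9
tcp_pos: [0.5046, -0.0995, 0.1362]
ee_rot: [[0.986, -0.164, 0.044], [-0.158, -0.793, 0.588], [-0.062, -0.587, -0.807]]
wrist_force: [-2.0, -9.7, -6.4]
gripper_width: 0.005
```

```bash
python3 - <<'E'
from h import *
import cv2
im=r.capture("scene"); cv2.imwrite(f"pics/scene5.png",im[:,:,::-1])
P=np.array([.540,.061])
for t in ("ring_center","ring_top"):
    for d in r.place_of("scene",t)[:1]:
        c=np.array(d["centre"]);v=c[:2]-P;print(t,c.round(4),d["confidence"],"az",np.arctan2(v[1],v[0]))
s=r.sense();print(s['joints'].round(1),s['tcp_pos'],s['wrist_force'])
E
```

```text
ring_center [ 0.5044 -0.116   0.1321] 0.46 az -1.76927813431661
ring_top [ 0.508  -0.1005  0.1579] 0.58 az -1.7664051107022933
[-16.6  24.2  -5.4 -37.  -73.2 111.5] [ 0.50500337 -0.09960811  0.13616445] [-1.89612289 -9.94405334 -7.30828531]
```

```bash
python3 -c "
from h import *
sh([.4967,-.0975,.140],[.4882,-.095,.141],[.480,-.092,.141])"
```

```text
[0.4967, -0.0975, 0.14] [-0.9, -0.3, -0.2]
[0.4882, -0.095, 0.141] [-1.8, -0.4, -0.2]
[0.48, -0.092, 0.141] [-2.6, -0.5, -0.1]
```

Request:
carry_out(
  steps=[
    [[-0.4,-0.2,-0.2],1],
    [[-0.9,-0.3,-0.2],2],
    [[-1.4,-0.35,-0.2],3],
    [[-1.8,-0.4,-0.2],4],
    [[-2.2,-0.45,-0.15],5],
    [[-2.6,-0.5,-0.1],6],
    [[-2.6,-0.5,-0.1],6],
    [[-2.6,-0.5,-0.1],6],
  ],
)

```text
time_s: 18.85
tcp_pos: [0.4782, -0.094, 0.1399]
ee_rot: [[0.963, -0.268, 0.04], [-0.24, -0.774, 0.586], [-0.126, -0.574, -0.809]]
wrist_force: [-3.2, -7.5, -8.4]
gripper_width: 0.006
```

```bash
python3 - <<'E'
from h import *
import cv2
P=np.array([.540,.061])
for k in range(2):
  im=r.capture("scene"); cv2.imwrite(f"pics/scene6.png",im[:,:,::-1])
  for t in ("ring_center","ring_top"):
    for d in r.place_of("scene",t)[:1]:
        c=np.array(d["centre"]);v=c[:2]-P;print(t,c.round(4),d["confidence"],"ang",np.arctan2(v[1],v[0])+1.509)
s=r.sense();print(s['joints'].round(1),s['tcp_pos'],s['wrist_force'])
cv2.imwrite("pics/s6.png",cv2.resize(im[:,:,::-1][150:320,180:380],None,fx=3.2,fy=3.2,interpolation=cv2.INTER_CUBIC))
E
```

```text
ring_center [ 0.4759 -0.1074  0.131 ] 0.69 ang -0.4255036247119941
ring_top [ 0.4846 -0.0905  0.1603] 0.46 ang -0.41236808051117935
ring_center [ 0.4778 -0.1067  0.1312] 0.66 ang -0.41696800723867167
ring_top [ 0.4846 -0.0936  0.1615] 0.66 ang -0.4058852295392976
[-16.7  21.9  -8.7 -36.9 -72.6 106. ] [ 0.47821698 -0.09398862  0.13977586] [-2.54316181 -6.84104195 -8.22628977]
```

View pics/s6.png

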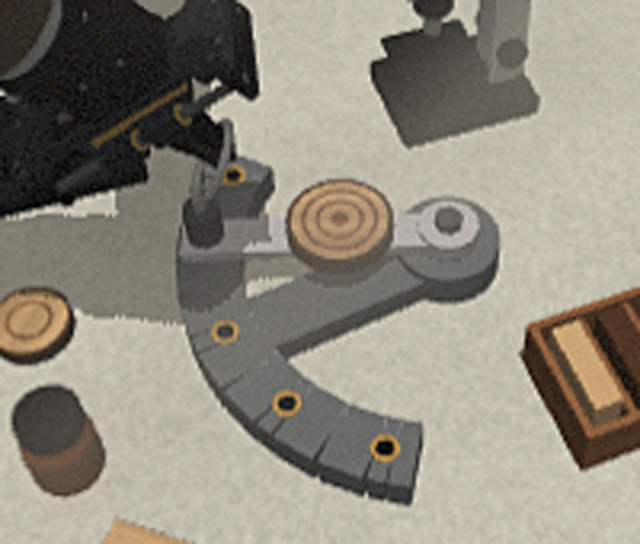

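The arm is at about -0.415 and the picture shows the vacated middle hole and the pin over the next one. I'll lower it straight down.

Request:
carry_out(
  steps=[
    [[0.04,0.17,0.24],0],
    [[0.08,0.35,0.5],0],
    [[0.13,0.57,0.81],0],
    [[0.19,0.86,1.2],0],
    [[0.25,1.15,1.6],0],
    [[0.3,1.4,2.0],0],
    [[0.34,1.55,2.2],0],
    [[0.34,1.55,2.2],0],
  ],
)

```text
time_s: 19.95
tcp_pos: [0.478, -0.0934, 0.1125]
ee_rot: [[0.963, -0.268, 0.039], [-0.239, -0.774, 0.587], [-0.127, -0.574, -0.809]]
wrist_force: [-0.0, -0.3, -0.6]
gripper_width: 0.004
```

```bash
python3 - <<'E'
from h import *
P=np.array([.540,.061])
for k in range(2):
  im=r.capture("scene")
  for t in ("ring_center","ring_top"):
    for d in r.place_of("scene",t)[:1]:
        c=np.array(d["centre"]);v=c[:2]-P;print(t,c.round(4),d["confidence"],"ang",np.arctan2(v[1],v[0])+1.509)
s=r.sense();print(s['tcp_pos'],s['wrist_force'])
E
```

```text
ring_center [ 0.4794 -0.1075  0.1165] 0.47 ang -0.407036642249073
ring_top [ 0.4839 -0.0919  0.1436] 0.45 ang -0.4134524925983023
ring_center [ 0.4749 -0.1053  0.1182] 0.43 ang -0.4349200783392899
ring_top [ 0.4832 -0.0936  0.1474] 0.67 ang -0.41388716463955544
[ 0.47831026 -0.09385129  0.11288744] [ 0.36116738 -0.89693599  0.26959021]
```

```bash
python3 -c "
from h import *
C=np.array([.4775,-.1065,.1165]);z=np.array(r.sense()['ee_rot'])[:,2]
sh(C+.012*z,C-.02*z,C-.1*z)"
```

```text
[ 0.47798571 -0.09946928  0.10678748] [0.2, 0.8, 0.2]
[ 0.47669048 -0.11821787  0.13268753] [0.2, 0.8, -3.0]
[ 0.4734524  -0.16508937  0.19743764] [0.2, 0.8, -11.0]
```

Request:
carry_out(
  steps=[
    [[0.1,0.4,0.1],0],
    [[0.2,0.8,0.1],0],
    [[0.2,0.8,-0.2],0],
    [[0.2,0.8,-0.8],0],
    [[0.2,0.8,-1.6],0],
    [[0.2,0.8,-2.4],0],
    [[0.2,0.8,-3.4],0],
    [[0.2,0.8,-5],0],
    [[0.2,0.8,-7],0],
    [[0.2,0.8,-9],0],
    [[0.2,0.8,-11],0],
    [[0.2,0.8,-13],0],
    [[0.2,0.8,-13],0],
  ],
)

```text
time_s: 21.55
tcp_pos: [0.4739, -0.1788, 0.2158]
ee_rot: [[0.963, -0.266, 0.045], [-0.241, -0.776, 0.583], [-0.12, -0.572, -0.811]]
wrist_force: [0.1, 0.9, 0.2]
gripper_width: 0.003
```

```bash
python3 - <<'E'
from h import *
import cv2
P=np.array([.540,.061])
for c in ("scene","top"):
  im=r.capture(c)
  for t in ("ring_center","ring_top","block","jar","slice"):
    for d in r.place_of(c,t)[:1]:
        q=np.array(d["centre"]);v=q[:2]-P;print(c,t,q.round(4),round(d["confidence"],2),"ang",np.arctan2(v[1],v[0])+1.509)
  if c=="scene": cv2.imwrite("pics/s7.png",cv2.resize(im[:,:,::-1][150:320,180:380],None,fx=3.2,fy=3.2,interpolation=cv2.INTER_CUBIC))
s=r.sense();print(s['time_s'],s['tcp_pos'],s['wrist_force'])
E
```

```text
scene ring_center [ 0.4803 -0.1046  0.1178] 0.66 ang -0.407800884320336
scene ring_top [ 0.4841 -0.0943  0.1437] 0.65 ang -0.40730630358240516
scene block [ 0.7041 -0.2305 -0.0012] 0.68 ang 0.45093510292067385
scene jar [ 0.5976 -0.2678 -0.0011] 0.77 ang 0.1116263934799806
scene slice [ 4.693e-01 -2.667e-01  3.000e-04] 0.64 ang -0.27428552152486385
top ring_center [ 0.476  -0.1057  0.1183] 0.59 ang -0.428367048628022
top ring_top [ 0.4814 -0.0891  0.1435] 0.7 ang -0.4340050955650796
top block [ 0.6983 -0.2311 -0.0026] 0.9 ang 0.43483594768584255
top jar [ 0.5897 -0.2679  0.0019] 0.79 ang 0.0881787833860741
top slice [0.5384 0.058  0.004 ] 0.62 ang -0.5517536530486375
22.15 [ 0.4728333  -0.17652788  0.21308876] [-0.62362382 -0.44024546  0.22542222]
```

View pics/s7.png

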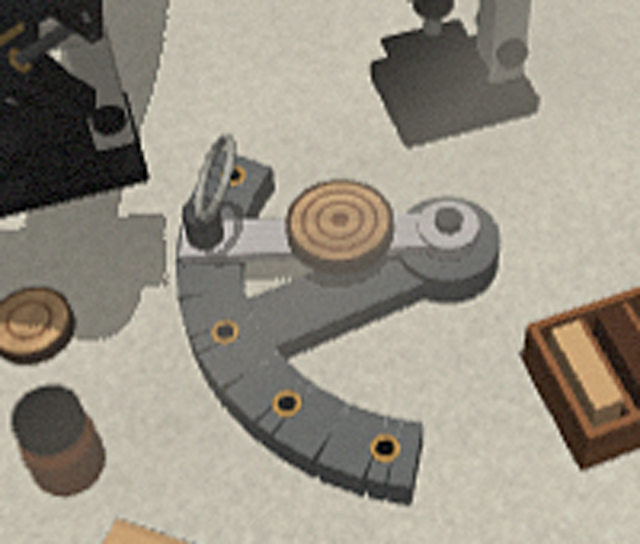

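The ring is free at (215,175) and at home height, and the arm sits over the next hole. I'm handing the job in.

```bash
python3 -c "
from station import r
print(r.finish_job())"
```

```text
the job is handed in; nothing more can be done
None
```

The sample arm is now in the next hole on the microscope's side, one station nearer, and I handed the job in at about 22 s. No verdict was reported.

**How it went**
- **Tilting the finger:** The moves have no tilt, so I pushed repeatedly against the outer reach limit until the shut fingers leaned about 37° towards the pivot.
- **Lifting the pin:** I hooked the ring's top bar from beneath and raised the pin about 16–20 mm. The wrist force readings stayed around 12 N.
- **Swinging and releasing:** I swung the arm to the next hole on the robot's side, let the ring down, and drew the finger out.

**Last checks**
- **Arm angle:** The four estimates ranged from -0.407 to -0.434 rad, averaging -0.419. They rest on a pivot position averaged from four camera estimates.
- **Pin:** The ring top was at 143.5 mm against 143 mm when home. The ring centre read 118 mm against 116 mm, so the pin looks fully seated.
- **Robot:** The wrist force was near zero, with the finger clear of the ring.
- **Block, jar and wood slice:** All were within about 5 mm of their first positions. One slice reading, from the top camera, came out at the stage's position, so I ignored it as a false detection. The scene camera had the slice in place.

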